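Fit the slicing disc on the drive studs

TASK

Draw the slicing disc out from under its storage cover by the lug on its tab, and let go of it lying flat on the open table, right out of the cover. Then take it by its centre grip, turn it so that its three holes match the three studs of the slicer base, and lower it over them, keeping hold until it is fully down and flat on the deck, then let go. Do not tip the disc over, and leave the lock ring and the screwdriver where they lie.

Things in the scene. Friction and masses are not known exactly. Their poses are not given: they have to be found in the camera images.
- disc_grip (a point): Middle of the slicing disc's centre grip: an upright black bar on the disc's axis, 46 mm long (disc's y), 12 mm thick (its x), reaching from 6 to 42 mm above the disc's underside; this point is 30 mm above the underside. z is up. The disc is a loose bare-metal plate, 108 mm across, 6 mm thick, about 0.28 kg; it starts flat on the table under the cover, only its tab showing.
- disc_tab (a point): Centre of the upright metal pull lug on the disc's flat tab, 75 mm from the disc's axis towards its -y. Lug: 16 mm wide (disc's x), 22 mm long (its y), top 20 mm above the disc's underside; this point is 12 mm above the underside. The tab is 18 mm wide and ends 86 mm from the axis. Axes as for the disc.
- disc_hole (a point): One of the disc's three through holes, 14 mm in diameter, in the plate's top face, 40 mm from the axis towards the disc's +y (opposite the tab). The other two lie also 40 mm from the axis, at -30 and -150 degrees from the disc's +x, so 120 degrees apart, the tab midway between two.
- cover_center (a point): Fixed low storage cover of bare sheet metal: roof 134 mm wide (its x), 48 to 51 mm above the table, walls at both sides and the back (+y, 68 mm from here), no floor, open to its -y, where roof and walls end 44 mm from here. Flanges 3 mm high reach 82 mm either side. This point is on the table under the roof; the disc's axis starts within 5 mm of it. z is up.
- base_deck (a point): Centre of the flat round deck of the slicer's drive base (a fixed white drum, 176 mm across), 30 mm above the table; z is up. Three studs stand on it in the pattern of the disc's holes, so the disc fits in three positions 120 degrees apart. Fully down, the disc's underside lies on the deck and disc_grip is 30 mm above this point.
- base_stud (a point): Top of one of the base's three steel studs: 10 mm in diameter, 16 mm high above the deck, the top 5 mm tapering to 4 mm; 40 mm from the base's axis towards the base's +y. The other two are 40 mm from the axis at -30 and -150 degrees from the base's +x.
- base_notch (a point): One of three notches, 26 mm wide, in the base's guard ring (inner radius 58, outer 88 mm, top 16 mm above the deck), on the deck 73 mm from the axis towards the base's -y; the others are at 30 and 150 degrees from +x, midway between studs. The disc's tab goes into a notch; fingers beside its lug do not fit there, so the disc is fitted by its centre grip.
- lock_ring: Bystander: ribbed metal ring lying flat, 73 mm across, 22 mm high, loose. Origin at the centre of its underside.
- screwdriver: Bystander: loose screwdriver with a yellow-orange handle, 181 mm long (along its y), 28 mm thick, lying on the table. Origin below its middle.
Mind the look-alikes: they are no part of the job. What is shaped like the part that bears disc_grip but blue is not meant.

How it is judged (in metres and radians):
On the way, in this order (a step that is already met when the one before it is completed fails the run):
1. the disc lies flat on the table right out of the cover, let go (horizontal distance between disc_grip and cover_center above 0.095 m and height (world z) of disc_grip below 0.034 m and angle between disc_grip's own z axis and vertical below 0.06 rad and contact force between the fingers and disc below 0.1 N), for 0.2 s.
2. the disc is held by the fingers with its three holes on the studs, within 10 mm of the deck (horizontal distance between disc_grip and base_deck below 0.005 m and z of disc_grip in the frame of base_deck below 0.04 m and contact force between the fingers and disc above 0.5 N), for 0.1 s.
At the end, for the whole second after the job is handed in: The disc is on all three studs in any of its three positions: its axis within 4 mm of the base's, its underside within 3 mm of the deck, level within 0.04 rad, at rest and let go; lock ring and screwdriver within 30 mm of where they lay (horizontal distance between disc_grip and base_deck below 0.004 m and z of disc_grip in the frame of base_deck below 0.033 m and angle between disc_grip's own z axis and vertical below 0.04 rad and linear speed of disc below 0.01 m/s and distance of each of lock_ring, screwdriver from where it was at the start of the episode below 0.03 m); the robot touches nothing.
It fails at once if the disc is tipped by more than 0.5 rad (angle between disc_grip's own z axis and vertical above 0.5 rad).
It fails at once if the lock ring or the screwdriver is pushed more than 30 mm away (distance of any of lock_ring, screwdriver from where it was at the start of the episode above 0.03 m).
It also fails if it takes over 53 s, if anything falls off the work surface, if the arm or the gripper's body presses on something with over 40 N, if the wrist force passes 120 N, or if a joint passes its speed limit or range.

ROBOT

A 7-joint arm with a two-finger parallel gripper is mounted at the origin on a cart in front of the work surface, level with it; the furniture and walls round the work are solid. World frame = base frame: x ahead of the robot, y to its left, z up, the work surface at z = 0. Lengths are in mm, angles in rad, forces in N, time in s.
With the tool pointing down it reaches from about 400 to 875 mm from the base axis. Payload 4.4 kg.
Tool frame: the origin (TCP) lies on the centre line of the jaws, within the pads' length; the fingertips stand 25 mm ahead of it and the grasp point (between the pads) lies 6 mm ahead of it; z points along the fingers, x is the direction in which the jaws open and shut, and the axes are right-handed (so a half turn about z gives the same grasp; the last joint's range is limited). The gripper opens to 85 mm and grips with 20 to 120 N. Pads are 22 mm wide; open, the fingers measure 114 mm over their backs; the gripper's body (76 mm by 85 mm) begins 54 mm behind the grasp point. The pads swing forward as they close: fully open they stand 13 mm farther back than shut.
Start: joints at [1.267, 0.628, 0.038, 1.517, -0.027, 0.996, -0.02], TCP at [153.144, -631.716, 256.313] pointing down, gripper open.
Joint ranges: [-3.06, 3.06], [-0.37, 2.12], [-1.25, 1.32], [0.18, 2.47], [-1.1, 4.24], [0.23, 1.98], [-2.94, 2.94]. Speed limits (rad/s): [2.57, 2.57, 3.14, 3.14, 3.14, 3.14, 3.14].

INTERFACE

Orientations are given as [roll, pitch, yaw] about the fixed x, y, z axes, in that order (R = Rz(yaw) Ry(pitch) Rx(roll)).
In Python, from cell import ctrl, cams gives the robot as it stands. The module is installed in compiled form; this text tells all that it offers.
- The arm moves only by the tool step_arm, never from a script. Its arguments are lists of equal length, an entry for each row: "linear": the shift along the tool's x, y, z in mm, a list of three; "yaw": the turn about the tool's z in rad; "gripper": the opening, from -1 (shut) to 1 (fully open). A call has 1 to 8 rows; each row is the pose to reach, as a shift and turn from the pose commanded when the call began, along the tool's axes at that moment; what a row does not reach only later rows make up. A row lasts 1/12 s, in which the tool goes at most 41.7 mm and 7.16 degrees, less where a joint would pass 70% of its speed; a pose out of reach is approached as far as the arm can. A call with a gripper value outside its range is refused whole. The fingers move at their own pace and stop on an object; the grip force is fixed at half the most. Time passes only in rows, so rows that repeat a pose let the fingers close. It gives the time, the measured TCP pose, the force and the opening at its end, in the units of the state.
- ctrl.read_state(): the state, without advancing time (a new reading comes with each control period).
- cams.get_image(name): name is "side" or "top"; returns a dict with "frame" (400x640x3 uint8, red, green, blue), "depth" (400x640 float32, mm along the optical axis (not along the pixel's ray), 0 where there is no reading), "intrinsics" (3x3 intrinsics, pixels), "cam_to_world" (4x4, takes a point from camera to world coordinates). Camera axes: x right, y down, z forward; pixel columns grow to the right and rows downward; lengths in mm; the calibration is good to about 2 mm. A picture is of the moment at which its call begins.
- ctrl.finish_job(): hands the job in, once; it reports no verdict.
Trained networks look in the newest picture that a camera, given by its name, has taken for a name from the list of things; names that differ only in an ending like _2 or _b are one class to them, and where a whole thing is asked for, a point or a joint stands for the part that bears it (a point fixed in the world has none). Each returns a list of dicts, best first, with "conf" (0 to 1); they miss things now and then, are a little off and sometimes report something else, mostly with a low value. They report only what shows in the picture. A call takes as long as a camera call. They do not tell look-alikes from the thing itself.
- cams.regions_of(camera, name): "pixels" (400x640 bool, what is visible of it) and "pixel" ([column, row] in pixels, amid what is visible of it).
The state is a dict: "clock": time; "qpos": joint angles; "qd": joint speeds; "tau": joint torques, N m; "eef_pos": TCP position; "tool_rot": TCP orientation; "force": force on the tool from outside, world axes, zero at the start; "torque": the same for the moment, N m; "width": finger opening in mm.
Only numpy, scipy, OpenCV 4.12 (cv2) and the standard library are available. Lean on these libraries where they do the work, as an engineer would, in place of code of your own. Each camera call takes 0.05 s, during which the arm holds its last target.

## Working session

There is one attempt and no reset: what is moved stays moved. The work goes in short steps, Python scripts to look and compute and a tool call to move; the robot and the scene stay as the last step left them, time stands still between calls to the robot, and variables do not carry over. Pictures are saved under pics/ and viewed, and the job is handed in when it is done.

Besides the shell and the picture viewer there is one more tool, called after "Call:" by a JSON object that holds its "method" and its "body". step_arm: Moves the arm, as the interface text tells. Its arguments: {"type":"object","properties":{"linear":{"type":"array"},"yaw":{"type":"array"},"gripper":{"type":"array"}},"required":["linear","yaw","gripper"]}

```bash
mkdir -p pics; cat > h.py <<'E'
import numpy as np,cv2
from cell import ctrl,cams
def snap(n,f):
    d=cams.get_image(n); cv2.imwrite('pics/'+f,d['frame'][:,:,::-1]); np.savez('pics/'+f[:-4]+'.npz',**{k:d[k] for k in('frame','depth','intrinsics','cam_to_world')}); return d
def pts(d):
    K=d['intrinsics'];T=d['cam_to_world'];z=d['depth'].astype(float)
    v,u=np.mgrid[0:z.shape[0],0:z.shape[1]]
    P=np.stack([(u-K[0,2])/K[0,0]*z,(v-K[1,2])/K[1,1]*z,z,np.ones_like(z)],-1)@T.T
    P=P[...,:3]; P[z==0]=np.nan; return P
def onz(d,u,v,h):
    K=d['intrinsics'];T=d['cam_to_world']
    r=T[:3,:3]@np.array([(u-K[0,2])/K[0,0],(v-K[1,2])/K[1,1],1]);o=T[:3,3]
    return o+r*(h-o[2])/r[2]
E
python3 - <<'E'
from h import *
np.set_printoptions(precision=2,suppress=True)
s=ctrl.read_state();print(s)
for c in('top','side'):
    d=snap(c,c+'0.png');print(d['cam_to_world'],d['intrinsics'])
    for n in ['disc_tab','disc_grip','cover_center','base_deck','base_stud','base_notch','lock_ring','screwdriver']:
        try:
            P=pts(d)
            for r in cams.regions_of(c,n)[:3]:
                print(c,n,round(r['conf'],2),r['pixel'],r['pixels'].sum(),np.nanmedian(P[r['pixels']],0))
        except Exception as e:print(n,e)
E
```

```text
{'clock': 0.0, 'qpos': array([ 1.27,  0.63,  0.04,  1.52, -0.03,  1.  , -0.02]), 'qd': array([-0., -0.,  0., -0., -0., -0.,  0.]), 'tau': array([ -0.  , -56.34,   1.23, -19.34,   0.01,   0.01,   0.  ]), 'eef_pos': array([ 153.01, -631.16,  255.39]), 'tool_rot': array([ 3.14,  0.  , -1.33]), 'force': array([ 0.06, -0.19, -0.14]), 'torque': array([ 0.02, -0.01, -0.07]), 'width': 85.39734459262566}
[[  -0.     -0.99    0.1   347.65]
 [  -1.     -0.     -0.01  108.83]
 [   0.01   -0.1    -0.99 1633.32]
 [   0.      0.      0.      1.  ]] [[487.14   0.   313.97]
 [  0.   487.14 214.2 ]
 [  0.     0.     1.  ]]
top disc_tab 0.9 [187.4, 232.0] 856 [447.5  509.34   6.7 ]
top disc_grip 0.59 [191.1, 232.8] 828 [447.88 509.3    6.71]
top disc_grip 0.41 [264.0, 222.3] 63 [486.29 259.57  10.83]
top cover_center 0.87 [241.9, 223.1] 1681 [483.64 332.05  50.3 ]
top base_deck 0.62 [330.8, 261.9] 148 [357.58  14.69  22.2 ]
top base_deck 0.59 [419.6, 215.0] 2261 [ 512.02 -247.39   36.29]
top base_stud 0.87 [418.0, 213.8] 2313 [ 512.51 -246.26   36.12]
top base_notch 0.89 [416.6, 216.1] 2411 [ 512.44 -2
[... 304 characters left out ...]
  -0.39   658.05]
 [    0.       0.       0.       1.  ]] [[466.86   0.   315.46]
 [  0.   466.86 204.95]
 [  0.     0.     1.  ]]
side disc_tab 0.84 [298.6, 198.1] 277 [484.82 308.32   8.24]
side disc_tab 0.47 [282.0, 177.5] 227 [440.46 513.74  11.02]
side disc_grip 0.89 [299.8, 198.8] 302 [484.91 306.86   8.14]
side disc_grip 0.75 [278.7, 177.8] 172 [436.34 516.34   9.35]
side cover_center 0.62 [298.3, 188.7] 611 [482.55 326.84  51.81]
side base_stud 0.67 [341.6, 272.5] 2849 [ 510.73 -279.25   34.05]
side base_notch 0.85 [341.2, 275.1] 2873 [ 510.05 -278.81   34.03]
side lock_ring 0.77 [271.6, 238.7] 328 [361.18  -3.67  15.36]
side screwdriver 0.62 [369.2, 219.8] 240 [680.25  42.3   20.43]
```

```bash
python3 - <<'E'
import cv2
t=cv2.imread('pics/top0.png');s=cv2.imread('pics/side0.png')
cv2.imwrite('pics/a.png',cv2.resize(t[150:310,140:460],(800,400),interpolation=cv2.INTER_CUBIC))
cv2.imwrite('pics/b.png',cv2.resize(s[130:330,210:450],(720,600),interpolation=cv2.INTER_CUBIC))
E
```

```text
(no output)
```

View pics/a.png

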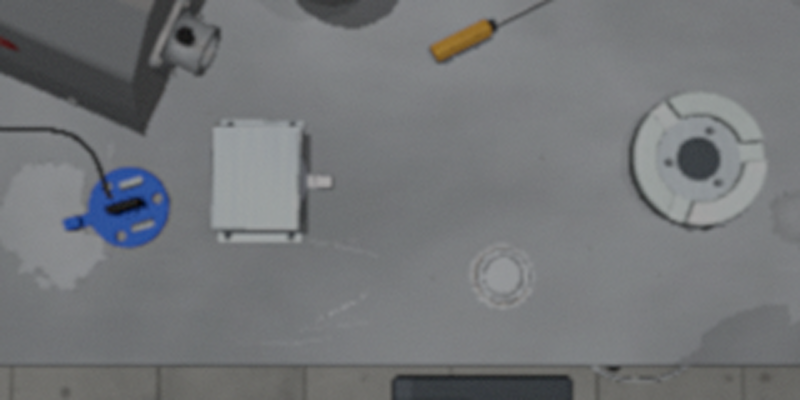

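View pics/b.png

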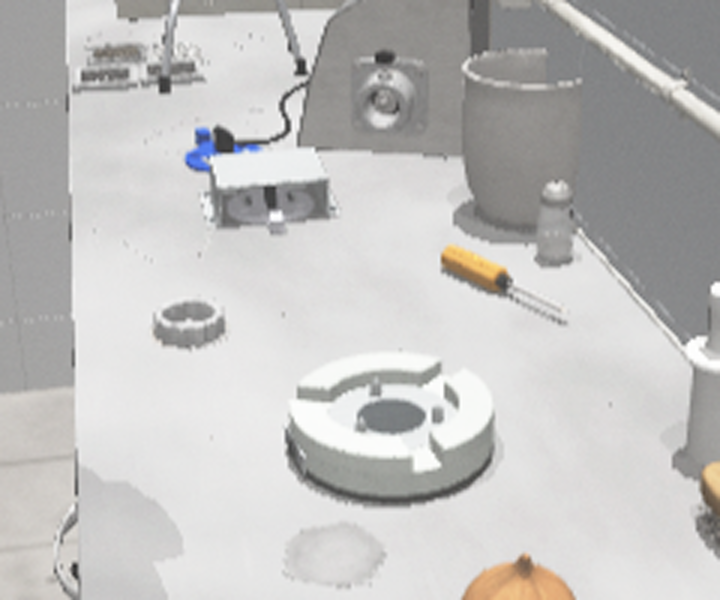

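View pics/top0.png

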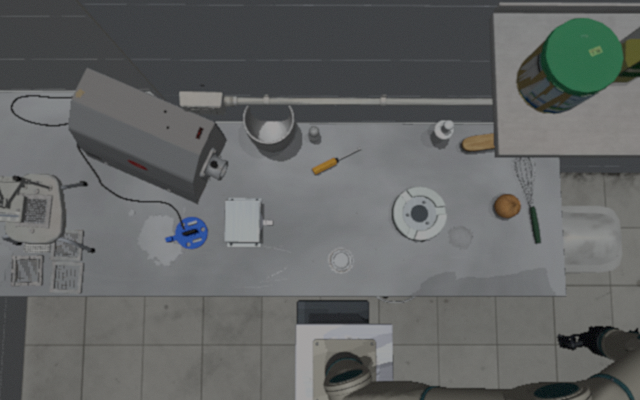

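```bash
python3 - <<'E'
import numpy as np,cv2
from h import pts,onz
np.set_printoptions(precision=1,suppress=True)
d=dict(np.load('pics/top0.npz'));P=pts(d)
X,Y,Z=P[...,0],P[...,1],P[...,2]
def near(x,y,r):return (abs(X-x)<r)&(abs(Y-y)<r)
print('table z',np.nanmedian(Z[near(500,50,40)]))
m=near(484,332,80)&(Z>42)&(Z<58)
q=P[m];print('cover',m.sum(),cv2.minAreaRect(q[:,:2].astype(np.float32)),np.median(q,0),q.min(0),q.max(0))
m=near(486,262,22)&(Z>5)&(Y<285)&(Z<40)
print('tab');print(P[m][:, :])
m=near(512,-250,120)&(Z>36)&(Z<60)
q=P[m];print('ring',m.sum(),cv2.minEnclosingCircle(q[:,:2].astype(np.float32)),np.median(q,0))
for n in['side']:
  s=dict(np.load('pics/side0.npz'));Q=pts(s)
  m=(abs(Q[...,0]-486)<20)&(Q[...,1]<285)&(Q[...,1]>235)&(Q[...,2]>4)&(Q[...,2]<35)
  print(Q[m])
print('shelf',np.nanmedian(P[60:140,510:525].reshape(-1,3),0))
f=d['frame']
cv2.imwrite('pics/c.png',cv2.resize(f[180:250,382:457],(750,700)[:2] if 0 else (640,597),interpolation=cv2.INTER_CUBIC)[:,:,::-1])
cv2.imwrite('pics/d.png',cv2.resize(f[190:255,215:285],(640,594),interpolation=cv2.INTER_CUBIC)[:,:,::-1])
E
```

```text
table z -0.013861873315363482
cover 1391 ((488.7408142089844, 332.7922668457031), (114.5345230102539, 137.0928192138672), 88.85114288330078) [487.1 332.1  51. ] [419.1 275.9  42.3] [556.2 390.8  58. ]
tab
[[507.6 267.3  10.1]
 [504.7 277.8   5.1]
 [504.4 274.1   9. ]
 [501.3 277.7   6.3]
 [501.1 270.8   7.8]
 [497.8 277.6   7.2]
 [497.6 274.    9.6]
 [498.  271.    5.5]
 [498.  240.9   5.2]
 [494.5 277.5   6.9]
 [494.6 261.    5.5]
 [493.6 256.5  17. ]
 [493.1 252.7  22.8]
 [493.  249.4  22.9]
 [493.3 246.3  20.3]
 [493.3 243.   19.6]
 [491.  277.4   7.8]
 [491.  274.1   7.7]
 [490.9 263.9   9. ]
 [490.2 256.4  17.8]
 [489.7 252.6  23.4]
 [490.  249.6  19.5]
 [490.4 246.7  15.4]
 [489.8 242.8  21.7]
 [487.9 277.6   5.5]
 [487.9 274.3   5.2]
 [487.6 263.9   8.6]
 [487.6 260.6   8.2]
 [486.5 256.1  21.7]
 [486.9 253.2  16.4]
 [486.3 249.2  24. ]
 [486.6 246.2  20.6]
 [486.9 243.2  16.7]
 [484.4 274.1   7.3]
 [484.3 270.7   7.6]
 [484.6 267.6   5.1]
 [484.3 263.9   8.6]
 [484.  260.2  12.2]
 [483.2 256.   21.8]
 [483.5 253.1  17.3]
 [483.  249.2  23.4]
 [483.3 246.2  20.1]
 [482.9 242.6
[... 840 characters left out ...]
[475.8 274.7   7.8]
 [479.1 271.2   8.9]
 [479.  241.7  20.9]
 [482.9 243.8  19.6]
 [492.5 235.2  22.2]
 [501.5 275.    5.2]
 [505.2 275.7   4.5]
 [468.4 274.9   4.5]
 [471.5 270.1   6.1]
 [475.6 273.9   4.2]
 [478.7 269.9   5.5]
 [478.1 235.5  19.6]
 [482.3 240.1  17.4]
 [485.8 239.5  17.3]
 [489.5 240.9  16.4]
 [503.9 267.    4.2]
 [477.6 262.2   4.9]
 [478.5 239.8  14. ]
 [481.7 236.6  15. ]
 [485.3 237.3  14.4]
 [492.8 239.7  12.6]
 [478.6 242.    9.2]
 [481.8 238.8  10.2]
 [485.2 237.2  10.6]
 [488.5 235.3  11. ]
 [493.  241.9   7.9]
 [477.9 237.3   7.4]
 [481.5 237.4   7. ]
 [484.8 235.6   7.4]
 [488.5 236.4   6.7]
 [492.1 236.6   6.3]
 [481.  235.1   4.1]]
shelf [ 655.3 -279.   745.7]
```

View pics/c.png

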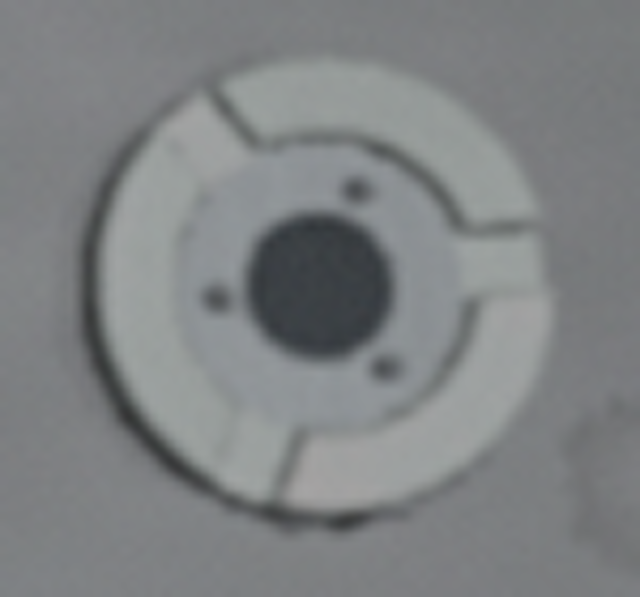

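View pics/d.png

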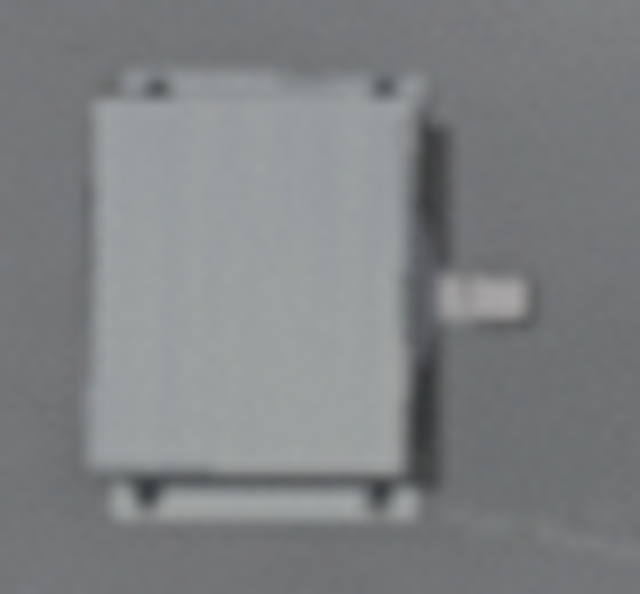

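```bash
cat >> h.py <<'E'
def go(cur,tgt):
    # cur,tgt: x,y,z,yaw(world) -> tool linear + turn
    p=cur[3]; dx,dy,dz=np.array(tgt[:3],float)-np.array(cur[:3],float)
    c,s=np.cos(p),np.sin(p)
    return np.round([dx*c+dy*s, dx*s-dy*c, -dz, -(tgt[3]-p)],3)
E
python3 - <<'E'
from h import *
np.set_printoptions(precision=3,suppress=True)
s=ctrl.read_state();print(s['eef_pos'],s['tool_rot'])
d=dict(np.load('pics/top0.npz'))
k=640/75
st=[onz(d,382+(u+.5)/k-.5,180+(v+.5)/k-.5,45) for u,v in[(355,188),(217,297),(385,367)]]
st=np.array(st);c=st.mean(0);print(st,'centre',c)
for p in st: print(np.hypot(*(p-c)[:2]),np.degrees(np.arctan2(*(p-c)[1::-1])))
print('hub',onz(d,382+320.5/k-.5,180+285.5/k-.5,30))
cur=[153.144,-631.716,256.313,s['tool_rot'][2]]
print(go(cur,[500,-250,255,0]))
E
```

```text
[ 153.11  -631.743  256.32 ] [ 3.142 -0.    -1.333]
[[ 552.034 -262.398   45.   ]
 [ 509.749 -208.248   45.   ]
 [ 482.747 -272.329   45.   ]] centre [ 514.843 -247.658   45.   ]
40.004896509587404 -21.61974469105816
39.738445720597255 97.36564980215023
40.482213423945545 -142.45195925505334
hub [ 515.98  -251.403   30.   ]
[-289.3   -426.991    1.313   -1.333]
```

Call:
{"method": "step_arm", "body": {"linear": [[-289, -427, 0], [-289, -427, 0], [-289, -427, 0], [-289, -427, 0], [-289, -427, 0], [-289, -427, 0], [-289, -427, 0], [-289, -427, 0]], "yaw": [-1.33, -1.33, -1.33, -1.33, -1.33, -1.33, -1.33, -1.33], "gripper": [1, 1, 1, 1, 1, 1, 1, 1]}}

```text
clock: 1.57
eef_pos: [378.5, -383.6, 256.7]
tool_rot: [3.141, -0.001, -0.327]
force: [-0.3, -0.8, -0.2]
width: 85.1
```

```bash
python3 - <<'E'
from h import *
s=ctrl.read_state();print(s['eef_pos'],s['tool_rot'])
cur=[*s['eef_pos'],s['tool_rot'][2]]
print(go(cur,[500,-70,200,-0.02]))
E
```

```text
[ 378.47180893 -383.62429703  256.6995397 ] [ 3.14105192e+00 -6.80845490e-04 -3.27119542e-01]
[ 1.43110e+01 -3.36042e+02  5.67000e+01 -3.07000e-01]
```

Call:
{"method": "step_arm", "body": {"linear": [[14, -336, 56], [14, -336, 56], [14, -336, 56], [14, -336, 56], [14, -336, 56], [14, -336, 56], [14, -336, 56], [14, -336, 56]], "yaw": [-0.307, -0.307, -0.307, -0.307, -0.307, -0.307, -0.307, -0.307], "gripper": [1, 1, 1, 1, 1, 1, 1, 1]}}

```text
clock: 2.23
eef_pos: [498.3, -77.4, 201.5]
tool_rot: [3.141, -0.001, -0.026]
force: [1.2, -1.3, -0.2]
width: 85.4
```

```bash
python3 - <<'E'
from h import *
s=ctrl.read_state();print(s['eef_pos'],s['tool_rot'])
cur=[*s['eef_pos'],s['tool_rot'][2]]
print(go(cur,[486.5,249,120,-0.02]))
d=snap('top','t1.png')
f=d['frame']
cv2.imwrite('pics/e.png',cv2.resize(f[190:255,215:285],(640,594),interpolation=cv2.INTER_CUBIC)[:,:,::-1])
E
```

```text
[498.34017292 -77.41654183 201.51015648] [ 3.14129576e+00 -7.30487059e-04 -2.64955533e-02]
[-2.04840e+01 -3.25988e+02  8.15100e+01 -6.00000e-03]
```

Call:
{"method": "step_arm", "body": {"linear": [[-20, -326, 81], [-20, -326, 81], [-20, -326, 81], [-20, -326, 81], [-20, -326, 81], [-20, -326, 81], [-20, -326, 81], [-20, -326, 81]], "yaw": [0, 0, 0, 0, 0, 0, 0, 0], "gripper": [0, 0, 0, 0, 0, 0, 0, 0]}}

```text
clock: 2.95
eef_pos: [486.4, 245.9, 121.0]
tool_rot: [3.141, -0.001, -0.026]
force: [0.5, 0.4, -0.3]
width: 42.9
```

Call:
{"method": "step_arm", "body": {"linear": [[0, 0, 0], [0, 0, 0]], "yaw": [0, 0], "gripper": [0, 0]}}

```text
clock: 3.12
eef_pos: [485.3, 247.6, 120.8]
tool_rot: [-3.14, 0.001, -0.02]
force: [0.1, -0.8, 0.4]
width: 42.8
```

```bash
python3 - <<'E'
from h import *
s=ctrl.read_state();print(s['eef_pos'],s['tool_rot'],s['width'])
cur=[*s['eef_pos'],s['tool_rot'][2]]
print(go(cur,[486.5,249,34,-0.02]))
d=snap('top','t2.png')
f=d['frame']
a=cv2.resize(f[190:255,215:285],(400,371),interpolation=cv2.INTER_CUBIC)
d=snap('side','s2.png');f=d['frame']
b=cv2.resize(f[160:225,260:330],(400,371),interpolation=cv2.INTER_CUBIC)
cv2.imwrite('pics/e2.png',np.hstack([a,b])[:,:,::-1])
E
```

```text
[485.32645862 247.63607962 120.84696734] [-3.14024308e+00  7.10746770e-04 -1.99020908e-02] 42.76661827238965
[ 1.146 -1.387 86.847  0.   ]
```

View pics/e2.png

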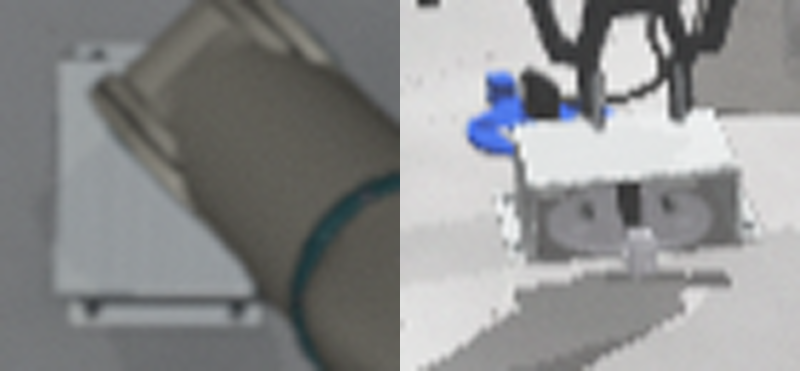

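Call:
{"method": "step_arm", "body": {"linear": [[1, -1, 30], [1, -1, 60], [1, -1, 87], [1, -1, 87], [1, -1, 87], [1, -1, 87]], "yaw": [0, 0, 0, 0, 0, 0], "gripper": [0, 0, 0, 0, 0, 0]}}

```text
clock: 3.72
eef_pos: [488.5, 244.4, 35.6]
tool_rot: [-3.141, -0.002, -0.028]
force: [0.9, 0.7, 0.9]
width: 42.5
```

```bash
python3 - <<'E'
from h import *
s=ctrl.read_state();print(s['eef_pos'],s['tool_rot'],s['force'],s['width'])
d=snap('side','s3.png');f=d['frame']
b=cv2.resize(f[160:225,260:330],(640,594),interpolation=cv2.INTER_CUBIC)
cv2.imwrite('pics/e3.png',b[:,:,::-1])
E
```

```text
[488.48575285 244.40029555  35.64504053] [-3.14116972e+00 -1.53536895e-03 -2.78644384e-02] [0.88644982 0.66110451 0.89228345] 42.48222292086701
```

View pics/e3.png

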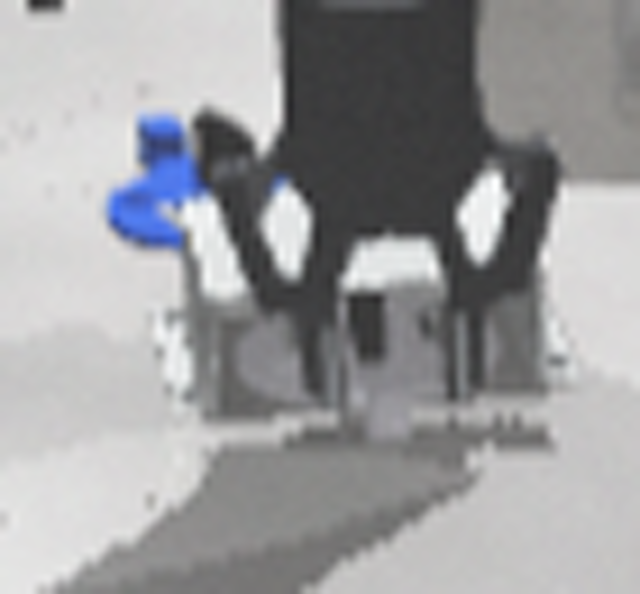

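Call:
{"method": "step_arm", "body": {"linear": [[0, -1, 3], [0, -1, 3], [0, -1, 3], [0, -1, 3], [0, -1, 3], [0, -1, 3], [0, -1, 3], [0, -1, 3]], "yaw": [0, 0, 0, 0, 0, 0, 0, 0], "gripper": [-1, -1, -1, -1, -1, -1, -1, -1]}}

```text
clock: 4.43
eef_pos: [487.9, 246.5, 32.7]
tool_rot: [-3.141, -0.002, -0.025]
force: [-1.5, -0.8, 6.9]
width: 14.3
```

```bash
python3 - <<'E'
from h import *
for i in range(3):
  s=ctrl.read_state();print(s['clock'],s['eef_pos'],s['tool_rot'],s['force'],s['width'])
d=snap('side','s4.png');f=d['frame']
b=cv2.resize(f[160:225,260:330],(640,594),interpolation=cv2.INTER_CUBIC)
cv2.imwrite('pics/e4.png',b[:,:,::-1])
s=ctrl.read_state();print(s['clock'],s['eef_pos'],s['tool_rot'],s['force'],s['width'])
E
```

```text
4.4333 [487.87192168 246.52852113  32.66458455] [-3.14097728e+00 -1.56834908e-03 -2.53757016e-02] [-1.46631022 -0.76295165  6.896004  ] 14.297378073537933
4.4333 [487.87192168 246.52852113  32.66458455] [-3.14097728e+00 -1.56834908e-03 -2.53757016e-02] [-1.46631022 -0.76295165  6.896004  ] 14.297378073537933
4.4333 [487.87192168 246.52852113  32.66458455] [-3.14097728e+00 -1.56834908e-03 -2.53757016e-02] [-1.46631022 -0.76295165  6.896004  ] 14.297378073537933
4.4833 [487.87506819 246.49265343  32.67281854] [-3.14100629e+00 -1.55551847e-03 -2.53937138e-02] [-0.77125391 -1.11837659  5.91591727] 14.333179117512012
```

View pics/e4.png

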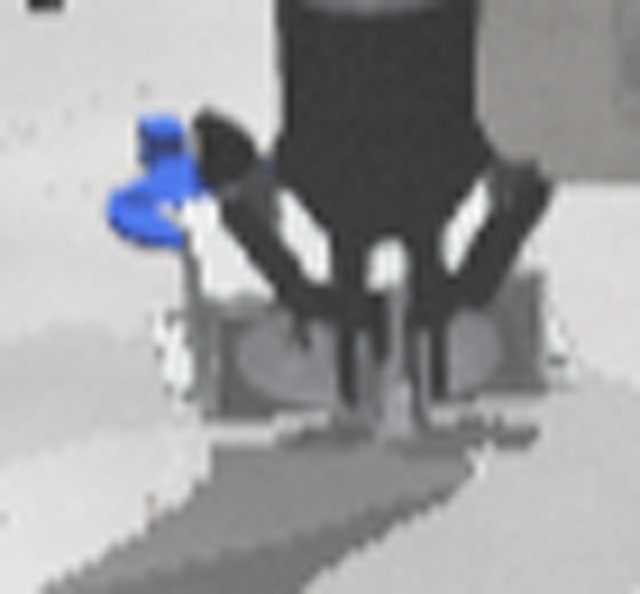

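Call:
{"method": "step_arm", "body": {"linear": [[0, 5, -1], [0, 20, -1], [0, 40, -1], [0, 60, -1], [0, 80, -1], [0, 100, -1], [0, 120, -1], [0, 135, -1]], "yaw": [0, 0, 0, 0, 0, 0, 0, 0], "gripper": [-1, -1, -1, -1, -1, -1, -1, -1]}}

```text
clock: 5.15
eef_pos: [483.8, 108.6, 32.7]
tool_rot: [3.141, -0.001, -0.028]
force: [-0.5, 1.5, -0.0]
width: 14.2
```

Call:
{"method": "step_arm", "body": {"linear": [[0, 10, 0], [0, 18, 0], [0, 22, 0], [0, 24, 0], [0, 24, 0], [0, 24, 0]], "yaw": [0, 0, 0, 0, 0, 0], "gripper": [-1, -1, -1, -1, -1, -1]}}

```text
clock: 5.65
eef_pos: [483.7, 87.6, 32.6]
tool_rot: [-3.142, -0.001, -0.025]
force: [0.9, 0.2, 5.0]
width: 13.9
```

```bash
python3 - <<'E'
from h import *
s=ctrl.read_state();print(s['clock'],s['eef_pos'],s['tool_rot'],s['force'],s['width'])
d=snap('side','s5.png');f=d['frame']
b=cv2.resize(f[150:250,240:360],(720,600),interpolation=cv2.INTER_CUBIC)
cv2.imwrite('pics/e5.png',b[:,:,::-1])
E
```

```text
5.65 [483.68862407  87.58856559  32.63811455] [-3.14158226e+00 -8.47751752e-04 -2.54042166e-02] [0.85036014 0.23555104 5.03791901] 13.913233422063227
```

View pics/e5.png

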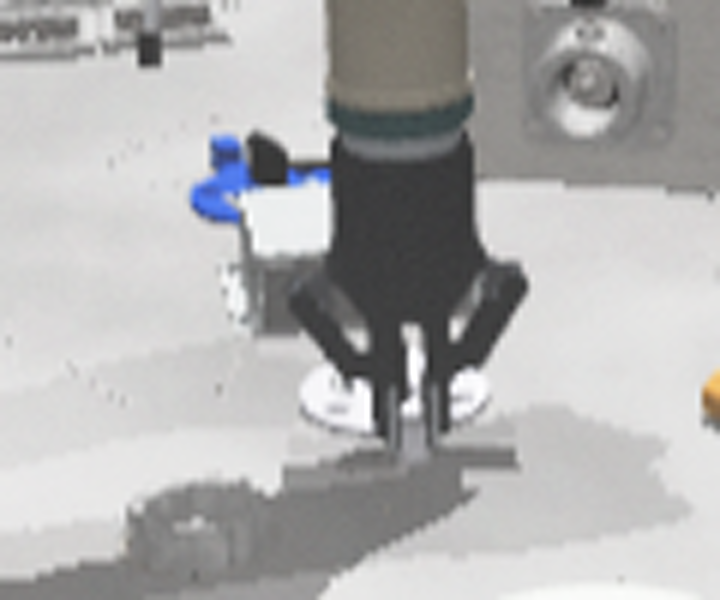

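Call:
{"method": "step_arm", "body": {"linear": [[0, 0, 0], [0, 0, 0], [0, 0, 0], [0, 0, 0], [0, 0, -30], [0, 0, -60], [0, 20, -90], [0, 60, -90]], "yaw": [0, 0, 0, 0, 0, 0, 0, 0], "gripper": [0, 0, 0, 0, 0, 0, 0, 0]}}

```text
clock: 6.37
eef_pos: [485.3, 32.6, 126.8]
tool_rot: [-3.137, -0.01, -0.017]
force: [1.0, -0.9, 0.0]
width: 43.0
```

Call:
{"method": "step_arm", "body": {"linear": [[0, 40, 0], [0, 80, 0], [0, 120, 0], [0, 150, 0], [0, 150, 0], [0, 150, 0]], "yaw": [0, 0, 0, 0, 0, 0], "gripper": [0, 0, 0, 0, 0, 0]}}

```text
clock: 6.87
eef_pos: [477.1, -125.1, 122.0]
tool_rot: [3.141, 0.001, -0.031]
force: [0.8, 0.6, -0.1]
width: 42.6
```

```bash
python3 - <<'E'
from h import *
s=ctrl.read_state();print(s['clock'],s['eef_pos'],s['tool_rot'],s['force'],s['width'])
d=snap('top','t6.png');f=d['frame']
a=cv2.resize(f[190:250,270:330],(600,600),interpolation=cv2.INTER_CUBIC)
cv2.imwrite('pics/e6.png',a[:,:,::-1])
for r in cams.regions_of('top','disc_grip'):print(r['conf'],r['pixel'])
d=snap('side','s6.png');f=d['frame']
cv2.imwrite('pics/f6.png',cv2.resize(f[170:230,270:350],(800,600),interpolation=cv2.INTER_CUBIC)[:,:,::-1])
E
```

```text
6.8667 [ 477.06896526 -125.13571299  122.02548463] [ 3.14087211e+00  8.22395487e-04 -3.11715125e-02] [ 0.79747988  0.60768442 -0.14065508] 42.62409390799615
0.86 [294.6, 223.5]
0.75 [338.3, 248.8]
0.55 [192.8, 233.1]
```

View pics/e6.png

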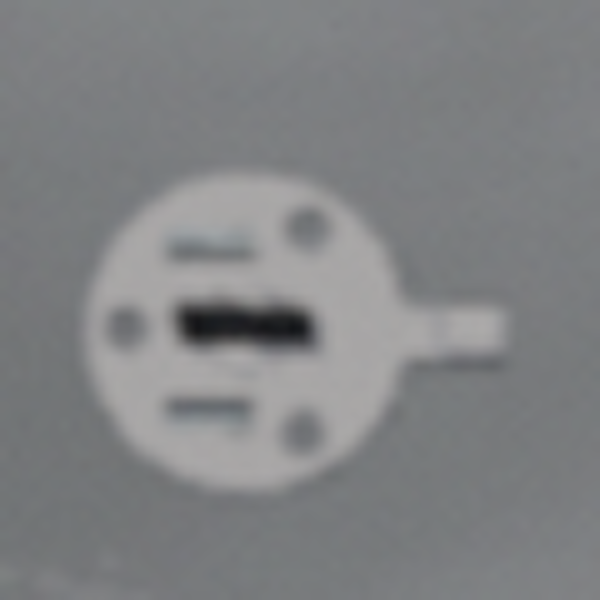

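View pics/f6.png

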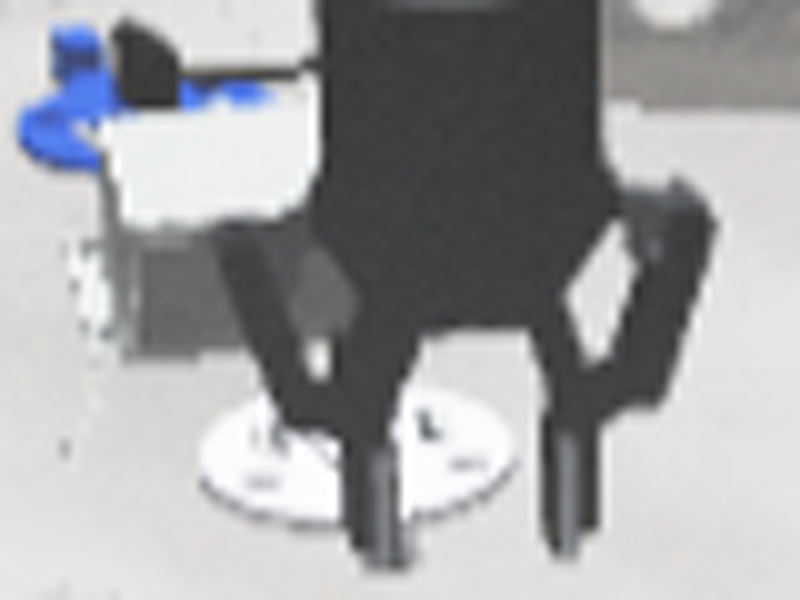

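```bash
python3 - <<'E'
from h import *
np.set_printoptions(precision=2,suppress=True)
d=dict(np.load('pics/top6.npz' if 0 else 'pics/t6.npz'));k=10
f=lambda u,v,h:onz(d,270+(u+.5)/k-.5,190+(v+.5)/k-.5,h)
h=np.array([f(u,v,5) for u,v in[(308,228),(125,327),(303,430)]]);c=h.mean(0);print(h,c)
for p,b in zip(h,(-30,90,-150)):print(np.hypot(*(p-c)[:2]),np.degrees(np.arctan2(*(p-c)[1::-1]))-b)
print('circle',f(245,332,6),'bar top',f(247,327,42),'lug',f(475,330,20))
P=pts(d);m=(np.hypot(P[...,0]-c[0],P[...,1]-c[1])<80)&(P[...,2]>3)
g=d['frame'].mean(2);m2=(np.hypot(P[...,0]-c[0],P[...,1]-c[1])<30)&(g<50)
v,u=np.nonzero(m2);print(u.mean(),v.mean(),onz(d,u.mean(),v.mean(),35),np.median(P[...,2][m2]))
s=ctrl.read_state();cur=[*s['eef_pos'],s['tool_rot'][2]];print(cur)
E
```

```text
[[520.5  142.53   5.  ]
 [487.1  203.8    5.  ]
 [452.52 144.04   5.  ]] [486.71 163.46   5.  ]
39.747239524421865 -1.763112575371487
40.34249924626447 -0.555139345707417
39.31491916300955 -0.4032924968927034
circle [485.34 163.53   6.  ] bar top [483.94 161.68  42.  ] lug [484.84  86.65  20.  ]
293.76 222.12 [484.97 163.52  35.  ] 41.930267706030236
[np.float64(477.83673989756096), np.float64(-121.17675755027506), np.float64(122.28841107923976), np.float64(-0.0239019480487066)]
```

```bash
python3 - <<'E'
from h import *
s=ctrl.read_state();cur=[*s['eef_pos'],s['tool_rot'][2]]
print(go(cur,[486,163.3,100,-0.016]))
E
```

```text
[ 1.36200e+00 -2.84591e+02  2.22880e+01 -8.00000e-03]
```

Call:
{"method": "step_arm", "body": {"linear": [[1, -284, 22], [1, -284, 22], [1, -284, 22], [1, -284, 22], [1, -284, 22], [1, -284, 22], [1, -284, 22], [1, -284, 22]], "yaw": [-0.008, -0.008, -0.008, -0.008, -0.008, -0.008, -0.008, -0.008], "gripper": [0, 0, 0, 0, 0, 0, 0, 0]}}

```text
clock: 7.68
eef_pos: [485.0, 173.6, 100.5]
tool_rot: [-3.133, -0.002, -0.003]
force: [-1.1, 0.9, 0.8]
width: 42.6
```

Call:
{"method": "step_arm", "body": {"linear": [[0, 0, 0], [0, 0, 0], [0, 0, 0], [0, 0, 0], [0, 0, 0], [0, 0, 0]], "yaw": [0, 0, 0, 0, 0, 0], "gripper": [0, 0, 0, 0, 0, 0]}}

```text
clock: 8.18
eef_pos: [486.4, 160.1, 100.4]
tool_rot: [3.141, -0.0, -0.02]
force: [-0.4, -0.0, -0.6]
width: 42.7
```

```bash
python3 - <<'E'
from h import *
s=ctrl.read_state();cur=[*s['eef_pos'],s['tool_rot'][2]];print(cur,s['qpos'])
print(go(cur,[486,163.3,37,-0.016]))
d=snap('side','s7.png');f=d['frame']
cv2.imwrite('pics/f7.png',cv2.resize(f[160:230,260:350],(771,600),interpolation=cv2.INTER_CUBIC)[:,:,::-1])
E
```

```text
[np.float64(486.3939478139679), np.float64(160.1378553232244), np.float64(100.43083650351807), np.float64(-0.01979129070991914)] [-0.20709564  0.68680023 -0.24805107  2.02484774  0.35152655  0.47013738
 -0.73629529]
[-4.5600e-01 -3.1540e+00  6.3431e+01 -4.0000e-03]
```

View pics/f7.png

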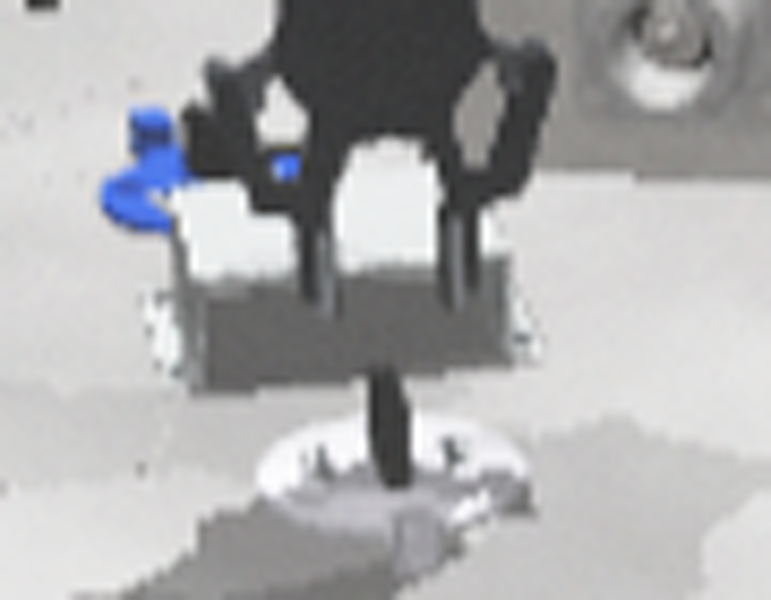

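Call:
{"method": "step_arm", "body": {"linear": [[0, -3, 20], [0, -3, 45], [0, -3, 63], [0, -3, 63], [0, -3, 63], [0, -3, 63], [0, -3, 63], [0, -3, 63]], "yaw": [0, 0, 0, 0, 0, 0, 0, 0], "gripper": [0, 0, 0, 0, 0, 0, 0, 0]}}

```text
clock: 8.9
eef_pos: [487.0, 164.3, 38.4]
tool_rot: [-3.141, -0.002, -0.018]
force: [-0.6, 0.8, -0.3]
width: 42.8
```

Call:
{"method": "step_arm", "body": {"linear": [[0, 0, 0], [0, 0, 0], [0, 0, 0], [0, 0, 0], [0, 0, 0], [0, 0, 0], [0, 0, 0], [0, 0, 0]], "yaw": [0, 0, 0, 0, 0, 0, 0, 0], "gripper": [-1, -1, -1, -1, -1, -1, -1, -1]}}

```text
clock: 9.57
eef_pos: [486.3, 164.2, 37.9]
tool_rot: [3.142, -0.001, -0.018]
force: [-0.2, -0.4, 5.3]
width: 10.9
```

```bash
python3 - <<'E'
from h import *
s=ctrl.read_state();cur=[*s['eef_pos'],s['tool_rot'][2]];print(cur,s['force'],s['width'])
E
```

```text
[np.float64(486.32783993917747), np.float64(164.19087358500474), np.float64(37.94903934033511), np.float64(-0.01805581324125849)] [-0.24972636 -0.40199577  5.3110478 ] 10.87132953808421
```

Call:
{"method": "step_arm", "body": {"linear": [[0, 0, -5], [0, 0, -20], [0, 0, -45], [0, 0, -70], [0, 0, -90], [0, 0, -90], [0, 0, -90], [0, 0, -90]], "yaw": [0, 0, 0, 0, 0, 0, 0, 0], "gripper": [-1, -1, -1, -1, -1, -1, -1, -1]}}

```text
clock: 10.23
eef_pos: [485.6, 163.7, 126.6]
tool_rot: [3.141, 0.001, -0.018]
force: [1.2, -0.3, -3.7]
width: 11.2
```

```bash
python3 - <<'E'
from h import *
s=ctrl.read_state();cur=[*s['eef_pos'],s['tool_rot'][2]];print(cur,s['force'],s['width'])
print(go(cur,[515,-247,128,.136]))
d=snap('side','s8.png');f=d['frame']
cv2.imwrite('pics/f8.png',cv2.resize(f[140:230,260:370],(733,600),interpolation=cv2.INTER_CUBIC)[:,:,::-1])
E
```

```text
[np.float64(485.5669231471533), np.float64(163.65652203308454), np.float64(126.56173992551619), np.float64(-0.0182188267804706)] [ 1.20386936 -0.28569814 -3.74451074] 11.235669329166576
[ 3.69090e+01  4.10052e+02 -1.43800e+00 -1.54000e-01]
```

View pics/f8.png

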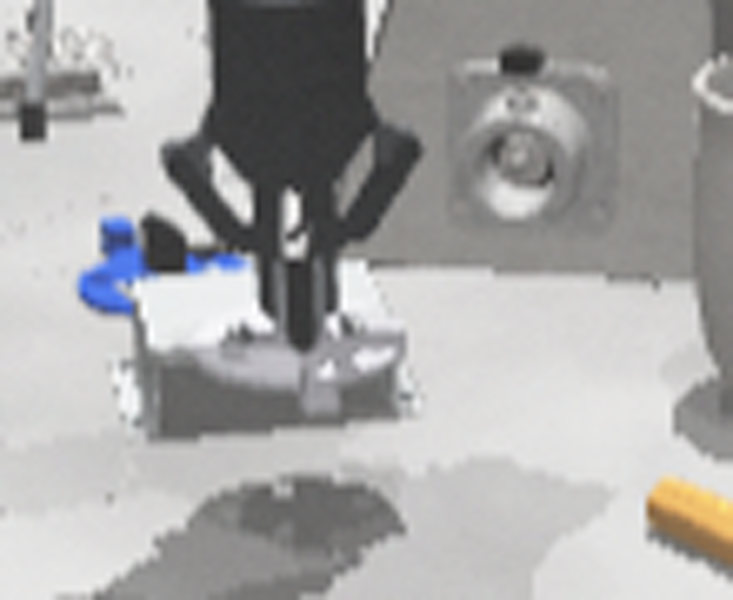

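Held level. Carry to the base at moderate pace.

Call:
{"method": "step_arm", "body": {"linear": [[1, 10, 0], [3, 35, 0], [6, 65, 0], [9, 95, 0], [11, 125, 0], [14, 155, 0], [17, 185, 0], [19, 215, 0]], "yaw": [0, -0.01, -0.02, -0.03, -0.04, -0.05, -0.06, -0.07], "gripper": [-1, -1, -1, -1, -1, -1, -1, -1]}}

```text
clock: 10.95
eef_pos: [500.5, -53.4, 126.2]
tool_rot: [3.141, 0.002, 0.052]
force: [0.7, 0.6, -2.9]
width: 11.3
```

```bash
python3 - <<'E'
from h import *
s=ctrl.read_state();cur=[*s['eef_pos'],s['tool_rot'][2]];print(cur,s['force'],s['width'])
print(go(cur,[515,-247,125,.136]))
E
```

```text
[np.float64(500.45754713236846), np.float64(-53.438041646510555), np.float64(126.22128931818449), np.float64(0.05211526409601963)] [ 0.74824233  0.59953697 -2.90726119] 11.348765072811657
[ 4.44000e+00  1.94057e+02  1.22100e+00 -8.40000e-02]
```

Call:
{"method": "step_arm", "body": {"linear": [[1, 30, 0], [2, 60, 0], [2, 95, 0], [3, 130, 0], [4, 160, 0], [4, 180, 0], [4, 190, 0], [4, 194, 0]], "yaw": [-0.02, -0.03, -0.04, -0.05, -0.06, -0.08, -0.084, -0.084], "gripper": [-1, -1, -1, -1, -1, -1, -1, -1]}}

```text
clock: 11.62
eef_pos: [513.9, -247.1, 126.0]
tool_rot: [-3.141, 0.002, 0.132]
force: [0.0, 0.1, -2.8]
width: 11.3
```

Call:
{"method": "step_arm", "body": {"linear": [[0, 0, 0], [0, 0, 0], [0, 0, 0], [0, 0, 0], [0, 0, 0], [0, 0, 0]], "yaw": [0, 0, 0, 0, 0, 0], "gripper": [-1, -1, -1, -1, -1, -1]}}

```text
clock: 12.12
eef_pos: [515.6, -243.8, 127.5]
tool_rot: [-3.142, -0.0, 0.137]
force: [0.2, 0.4, -2.9]
width: 11.2
```

```bash
python3 - <<'E'
from h import *
s=ctrl.read_state();cur=[*s['eef_pos'],s['tool_rot'][2]];print(cur,s['force'],s['width'])
d=snap('top','t9.png');f=d['frame']
cv2.imwrite('pics/e9.png',cv2.resize(f[180:250,382:457],(640,597),interpolation=cv2.INTER_CUBIC)[:,:,::-1])
d=snap('side','s9.png');f=d['frame']
cv2.imwrite('pics/f9.png',cv2.resize(f[190:310,270:430],(800,600),interpolation=cv2.INTER_CUBIC)[:,:,::-1])
E
```

```text
[np.float64(515.6473401648459), np.float64(-243.7876810706727), np.float64(127.46198339199755), np.float64(0.13731421195496663)] [ 0.16730477  0.39639469 -2.92420173] 11.187625222935056
```

View pics/e9.png

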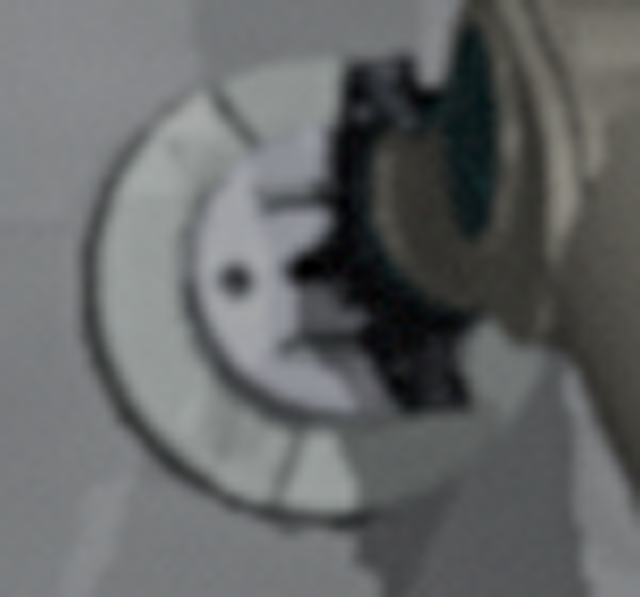

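View pics/f9.png

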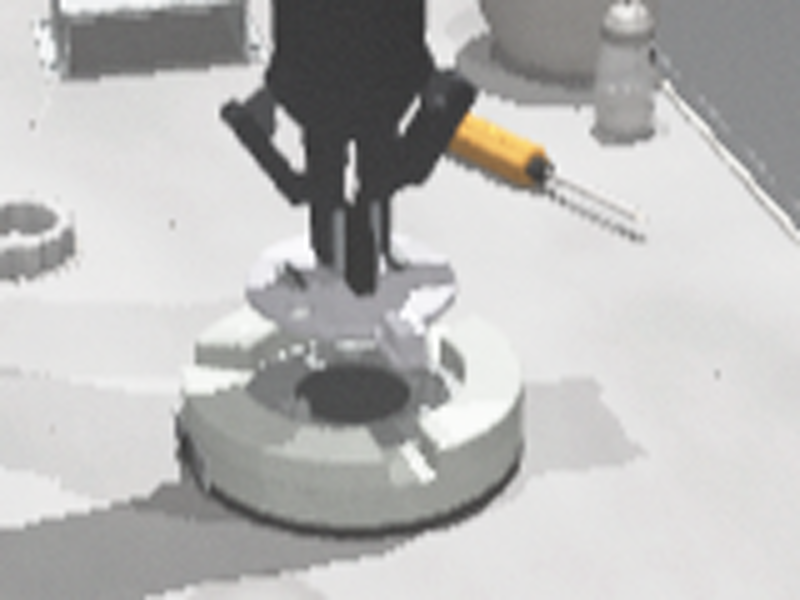

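```bash
python3 - <<'E'
from h import *
np.set_printoptions(precision=2,suppress=True)
d=dict(np.load('pics/t9.npz'));k=640/75
P=pts(d)
f=lambda u,v,h:onz(d,382+(u+.5)/k-.5,180+(v+.5)/k-.5,h)
# plate depth near hole
print(np.round(np.array([P[180+int(v/k),382+int(u/k)] for u,v in[(220,250),(215,310),(260,340),(240,240),(300,380),(270,310)]]),1))
h=f(235,280,94);print('hole',h)
th=.136
print('expected axis', h[:2]-40*np.array([-np.sin(th),np.cos(th)]))
# circle fit of plate edge: 3d pts
Q=P[(np.hypot(P[...,0]-515,P[...,1]+247)<75)&(P[...,2]>80)&(P[...,2]<100)]
print(len(Q),np.median(Q[:,2]),Q.min(0),Q.max(0))
for i in range(4):
  s=ctrl.read_state();print(s['clock'],s['eef_pos'],s['tool_rot'][2]); cams.get_image('side')
E
```

```text
[[ 522.6 -200.1   87.7]
 [ 498.9 -197.2   99.9]
 [ 489.4 -213.    99.5]
 [ 524.7 -207.8   97.5]
 [ 473.6 -228.5   99.3]
 [ 499.  -216.4   99.1]]
hole [ 511.12 -205.31   94.  ]
expected axis [ 516.55 -244.95]
390 95.00693015252114 [ 461.17 -290.48   85.05] [ 567.3  -189.15   99.95]
12.2167 [ 515.56 -244.29  127.45] 0.13658833452487995
12.2667 [ 515.52 -244.41  127.43] 0.13636642245627684
12.3167 [ 515.46 -244.55  127.38] 0.13613492645938075
12.3667 [ 515.45 -244.6   127.38] 0.13611253492611386
```

Call:
{"method": "step_arm", "body": {"linear": [[-1, 2.5, 5], [-1, 2.5, 15], [-1, 2.5, 25], [-1, 2.5, 33], [-1, 2.5, 35], [-1, 2.5, 35], [-1, 2.5, 35], [-1, 2.5, 35]], "yaw": [0, 0, 0, 0, 0, 0, 0, 0], "gripper": [-1, -1, -1, -1, -1, -1, -1, -1]}}

```text
clock: 13.08
eef_pos: [515.1, -247.2, 92.6]
tool_rot: [3.141, -0.001, 0.136]
force: [0.2, 0.9, -3.4]
width: 11.1
```

Call:
{"method": "step_arm", "body": {"linear": [[0, 0, 0], [0, 0, 0], [0, 0, 0], [0, 0, 0], [0, 0, 0], [0, 0, 0]], "yaw": [0, 0, 0, 0, 0, 0], "gripper": [-1, -1, -1, -1, -1, -1]}}

```text
clock: 13.58
eef_pos: [514.8, -247.3, 92.4]
tool_rot: [3.142, -0.0, 0.136]
force: [0.6, 0.5, -2.6]
width: 11.2
```

```bash
python3 - <<'E'
from h import *
s=ctrl.read_state();cur=[*s['eef_pos'],s['tool_rot'][2]];print(cur,s['force'],s['width'])
d=snap('top','t10.png');f=d['frame']
cv2.imwrite('pics/e10.png',cv2.resize(f[180:250,382:457],(640,597),interpolation=cv2.INTER_CUBIC)[:,:,::-1])
d=snap('side','s10.png');f=d['frame']
cv2.imwrite('pics/f10.png',cv2.resize(f[220:310,290:410],(800,600),interpolation=cv2.INTER_CUBIC)[:,:,::-1])
s=ctrl.read_state();cur=[*s['eef_pos'],s['tool_rot'][2]];print(cur,s['force'],s['width'])
E
```

```text
[np.float64(514.795314884595), np.float64(-247.29731615339887), np.float64(92.41155398937427), np.float64(0.13593885217181456)] [ 0.60115819  0.50050939 -2.58398083] 11.222425789062576
[np.float64(514.7707239281627), np.float64(-247.29573996601562), np.float64(92.34852616725958), np.float64(0.13594930573639852)] [ 0.06172459 -1.0645485  -3.05652133] 11.093770507984146
```

View pics/e10.png

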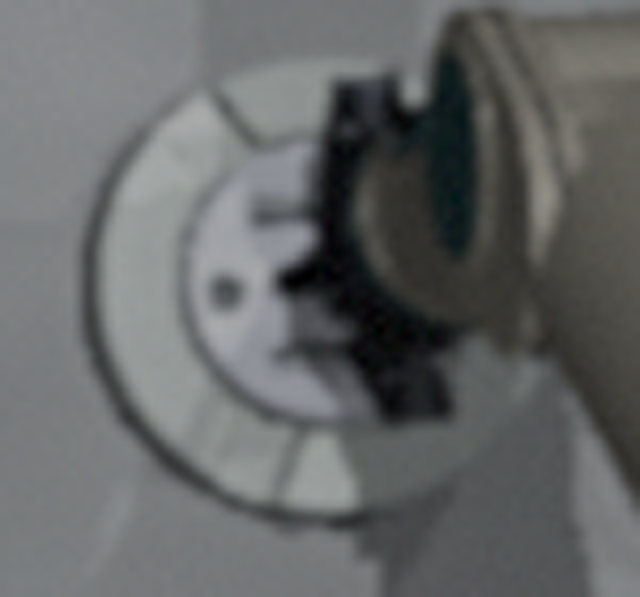

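View pics/f10.png

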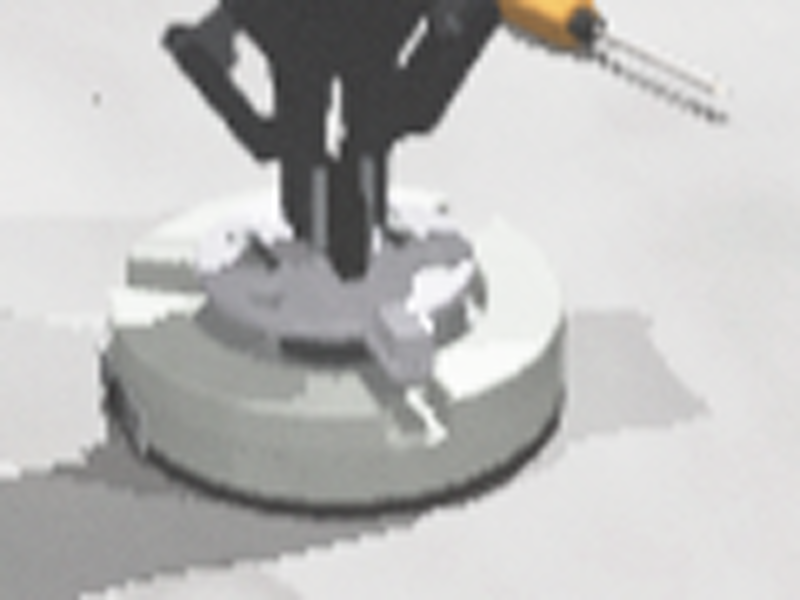

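```bash
python3 - <<'E'
from h import *
d=dict(np.load('pics/t10.npz'));k=640/75
h=onz(d,382+(226.5)/k-.5,180+(292.5)/k-.5,60);print(h, h[:2]-40*np.array([-np.sin(.136),np.cos(.136)]))
E
```

```text
[ 510.13439767 -208.7257156    60.        ] [ 515.55764347 -248.35636542]
```

Call:
{"method": "step_arm", "body": {"linear": [[0, 0, 2], [0, 0, 4], [0, 0, 6], [0, 0, 8], [0, 0, 10], [0, 0, 12], [0, 0, 12], [0, 0, 12]], "yaw": [0, 0, 0, 0, 0, 0, 0, 0], "gripper": [-1, -1, -1, -1, -1, -1, -1, -1]}}

```text
clock: 14.35
eef_pos: [514.7, -247.2, 80.1]
tool_rot: [-3.141, 0.0, 0.136]
force: [-0.3, -0.1, -2.6]
width: 11.3
```

Call:
{"method": "step_arm", "body": {"linear": [[0, 0, 2], [0, 0, 4], [0, 0, 6], [0, 0, 8], [0, 0, 9], [0, 0, 9], [0, 0, 9]], "yaw": [0, 0, 0, 0, 0, 0, 0], "gripper": [-1, -1, -1, -1, -1, -1, -1]}}

```text
clock: 14.93
eef_pos: [514.7, -247.5, 71.2]
tool_rot: [3.141, 0.0, 0.136]
force: [0.4, -1.5, -3.5]
width: 11.3
```

Call:
{"method": "step_arm", "body": {"linear": [[0, 0, 1], [0, 0, 2], [0, 0, 3], [0, 0, 3.5], [0, 0, 3.5]], "yaw": [0, 0, 0, 0, 0], "gripper": [-1, -1, -1, -1, -1]}}

```text
clock: 15.35
eef_pos: [514.8, -247.5, 68.0]
tool_rot: [3.141, -0.0, 0.136]
force: [-0.5, -1.9, -0.3]
width: 11.2
```

Call:
{"method": "step_arm", "body": {"linear": [[0, 0, 0.6], [0, 0, 1.2], [0, 0, 1.2], [0, 0, 1.2]], "yaw": [0, 0, 0, 0], "gripper": [-1, -1, -1, -1]}}

```text
clock: 15.68
eef_pos: [514.8, -247.5, 68.0]
tool_rot: [3.14, -0.0, 0.136]
force: [-3.8, -1.5, 9.6]
width: 11.2
```

```bash
python3 - <<'E'
from h import *
s=ctrl.read_state();cur=[*s['eef_pos'],s['tool_rot'][2]];print(cur,s['force'],s['width'])
d=snap('side','s11.png');f=d['frame']
cv2.imwrite('pics/f11.png',cv2.resize(f[220:310,290:410],(800,600),interpolation=cv2.INTER_CUBIC)[:,:,::-1])
E
```

```text
[np.float64(514.8051436805214), np.float64(-247.4910349662682), np.float64(67.96553774645862), np.float64(0.13580920961533205)] [-3.81862739 -1.54103755  9.64162855] 11.221900632272195
```

View pics/f11.png

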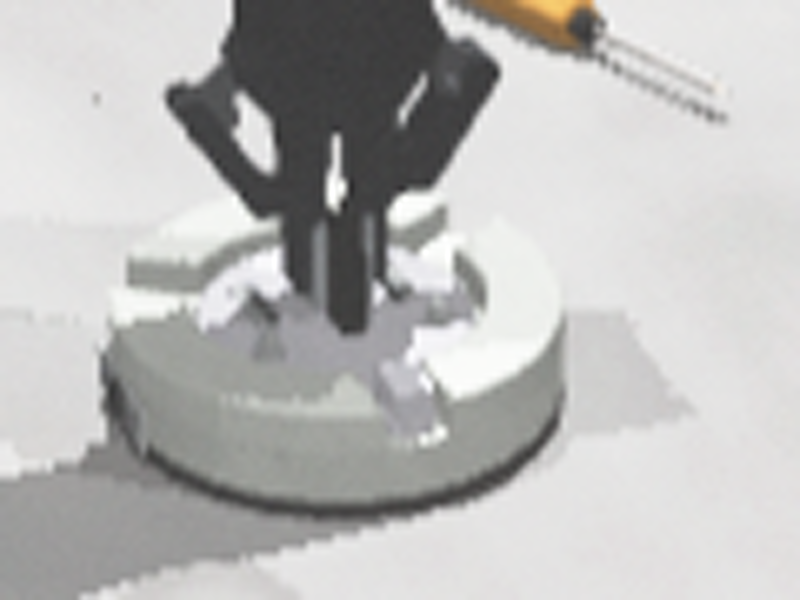

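Seated at z = 68 as computed, with the tab in the notch and upward contact force. Release and retreat.

Call:
{"method": "step_arm", "body": {"linear": [[0, 0, -1], [0, 0, -1], [0, 0, -1], [0, 0, -1], [0, 0, -1], [0, 0, -15], [0, 0, -45], [0, 0, -80]], "yaw": [0, 0, 0, 0, 0, 0, 0, 0], "gripper": [-0.2, -0.2, -0.2, -0.2, -0.2, -0.2, -0.2, -0.2]}}

```text
clock: 16.4
eef_pos: [513.3, -246.5, 145.6]
tool_rot: [-3.139, 0.004, 0.137]
force: [0.7, -0.9, -0.0]
width: 34.2
```

Call:
{"method": "step_arm", "body": {"linear": [[0, -30, -20], [0, -60, -40], [0, -100, -60], [0, -140, -60], [0, -180, -60], [0, -200, -60], [0, -200, -60], [0, -200, -60]], "yaw": [0, 0, 0, 0, 0, 0, 0, 0], "gripper": [-0.2, -0.2, -0.2, -0.2, -0.2, -0.2, -0.2, -0.2]}}

```text
clock: 17.07
eef_pos: [487.6, -47.8, 206.8]
tool_rot: [3.142, -0.0, 0.139]
force: [-0.7, -1.6, -0.0]
width: 33.7
```

```bash
python3 - <<'E'
from h import *
s=ctrl.read_state();print(s['eef_pos'],s['force'],s['width'])
t=snap('top','t12.png');f=t['frame']
a=cv2.resize(f[180:250,382:457],(400,373),interpolation=cv2.INTER_CUBIC)
P=pts(t);m=(np.hypot(P[...,0]-515,P[...,1]+248)<52)
Q=P[m];r=np.hypot(Q[:,0]-515,Q[:,1]+248)
Q=Q[r>28];A=np.c_[Q[:,:2]-[515,-248],np.ones(len(Q))];ok=abs(Q[:,2]-np.median(Q[:,2]))<5
print('plate z',np.median(Q[:,2]),np.linalg.lstsq(A[ok],Q[ok,2],rcond=None)[0])
d=snap('side','s12.png');f=d['frame']
b=cv2.resize(f[220:310,290:410],(400,300),interpolation=cv2.INTER_CUBIC)
b=cv2.copyMakeBorder(b,0,73,0,0,cv2.BORDER_CONSTANT)
cv2.imwrite('pics/f12.png',np.hstack([a,b])[:,:,::-1])
for n in('lock_ring','screwdriver'):
  for r in cams.regions_of('side',n)[:1]:
    print(n,r['pixel'],np.nanmedian(pts(d)[r['pixels']],0))
E
```

```text
[487.63237251 -47.75397697 206.8091916 ] [-0.66768456 -1.61064119 -0.00737141] 33.69047757965276
plate z 40.379619338756356 [-5.05900482e-03  3.95194868e-03  3.87212085e+01]
lock_ring [270.9, 240.9] [359.70513882  -4.54574329  16.77778391]
screwdriver [366.5, 216.1] [678.17073415  49.76701963  21.11625446]
```

View pics/f12.png

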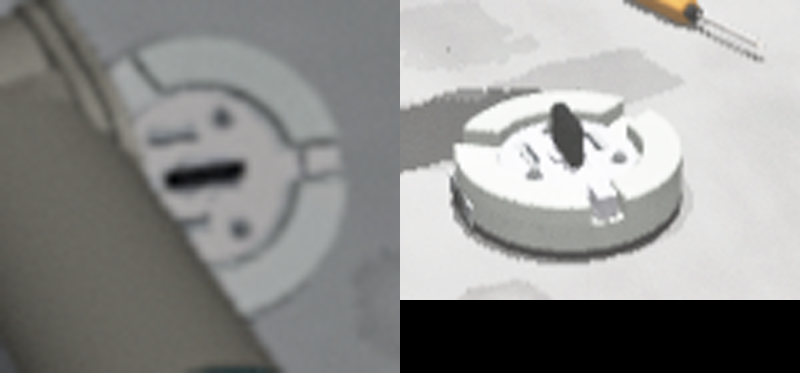

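```bash
python3 - <<'E'
from h import *
for n in('t12','s12'):
  d=dict(np.load(f'pics/{n}.npz'));P=pts(d);r=np.hypot(P[...,0]-515,P[...,1]+248)
  for a,b in((25,34),(46,52),(62,84)):
    z=P[...,2][(r>a)&(r<b)&(P[...,2]<70)&(P[...,1]<-245)];print(n,a,b,len(z),np.percentile(z,[10,25,50,75,90]).round(1))
E
```

```text
t12 25 34 73 [31.2 34.1 36.5 39.  41.7]
t12 46 52 84 [31.8 34.7 36.7 38.8 40.4]
t12 62 84 451 [40.6 43.8 45.9 48.3 50.7]
s12 25 34 75 [35.8 36.8 37.6 38.8 39.6]
s12 46 52 38 [36.3 36.8 37.6 38.2 38.9]
s12 62 84 453 [44.5 46.2 47.3 48.2 49.3]
```

Plate top measures 36.5 (expected 36), 9.5 below the ring top (expected 10), so it is fully down.

```bash
python3 -c "
from cell import ctrl
print(ctrl.finish_job())"
```

```text
the job is handed in; nothing more can be done
None
```

The slicing disc is on the base, with all three studs in its holes and its tab in a notch. I handed the job in at about 17 s of the 53 s allowed; the interface gives no verdict.

- **Drawing out:** I pulled the disc from under the cover by its lug and let go of it flat on the table, about 160 mm from the cover's centre.
- **Fitting:** I picked it up by the centre grip, turned it about 9°, and lowered it over the studs. It met no resistance until it reached the deck, where the tool felt about 10 N upward. Only then did I let go.
- **Height and level:** The top camera puts the plate's top face at about 36.5 mm (36 expected) and the side camera at 37.6 mm. A fit to the top camera's points gave a tilt of about 0.006 rad. That fit was a rough one: it put the plate at 38.7 mm, and I took the 36.5 mm from a cleaner selection of points.
- **Lock ring and screwdriver:** The lock ring reads within about 2 mm of its starting place. The screwdriver's reading differs by about 8 mm, because different parts of it were visible each time. Neither was touched.
- **Arm:** It stood clear above the table, touching nothing.

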